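# Set up the espresso tool caddy

### The job

Put the four espresso tools away upright in the square wooden caddy, each in its own bay: the tamper on the round rubber pad, the dosing ring over the post, the little steel jug on the drip grid, and the domed cocoa shaker in the plain bay. The stamp, the flat-lidded sugar pot and the blue cup do not belong there: leave them standing where they are.

Things in the scene. Friction and masses are not known exactly. Their poses are not given: they have to be found in the camera images.
- caddy: Fixed wooden tray 198 mm square, floor 5 mm, walls 6 thick, tops at 18; four bays 90 mm square centred at x, y = +-48. Heights from counter. (+48,+48): central post, 16 diameter, top at 46. (-48,+48): black rubber pad, 74 diameter, top at 9. (-48,-48): drip grid of 5 steel bars, 80 x 73, top at 9. (+48,-48): plain floor at 5. Origin: centre of underside; x, y along sides, z up; any yaw.
- tamper: Coffee tamper, 74 mm high, to pick up: round steel base 58 mm diameter and 20 mm high, steel neck 18 mm thick, then a dark wooden round handle 34 mm diameter from 38 to 74 mm height. About 0.4 kg, stands upright. Origin: centre of the underside; z up. Grasp by the handle from above.
- dosing_ring: Steel dosing ring to pick up: a plain upright tube open at both ends, 58 mm outside and 49 mm inside diameter, 42 mm high, about 0.1 kg. Origin: centre of the underside; z up. Grasp across the outside.
- jug: Small round steel jug to pick up, open at the top, 52 mm outside diameter, 60 mm high, wall 3 mm, about 0.15 kg. A wire handle on its +x side, 18 to 50 mm above the underside, reaches to 42 mm from the axis. Origin: centre of the underside; z up. Grasp across the outside along its y, clear of the handle.
- shaker: Cocoa shaker to pick up: straight metal cylinder 56 mm diameter with a domed lid pierced with small holes, 74 mm high in all (straight side up to 58 mm), about 0.2 kg. Origin: centre of the underside; z up. Grasp across the body.
- stamp: Look-alike to leave alone: loyalty-card stamp with the same dark wooden handle as the tamper but a rectangular wooden base 62 (x) x 38 (y) x 20 mm; 74 mm high. Loose. Origin: centre of the underside.
- sugar_pot: Look-alike to leave alone: sugar pot with the same 56 mm metal cylinder as the shaker, but a flat lid 58 mm diameter with a small ball knob; 74 mm high. Loose. Origin: centre of the underside.
- cup: Bystander to leave alone: blue ceramic cup with a handle, 64 mm diameter, 55 mm high. Loose. Origin: centre of the underside.
Mind the look-alikes: they are no part of the job. What is shaped like the dosing_ring but orange or purple is not meant.

How it is judged:
At the end, for the whole second after the job is handed in: Each tool stands at rest, upright (0.1 rad), in its bay: within 17 mm of the bay middle along caddy x and y, underside within 3 mm of pad or grid top (9 mm: tamper, jug) or floor (5 mm: ring, shaker). Stamp, sugar pot and cup at rest, upright (0.2 rad), moved under 30 mm (x of tamper in the frame of caddy between -0.065 and -0.031 m and y of tamper in the frame of caddy between 0.031 and 0.065 m and z of tamper in the frame of caddy between 0.006 and 0.012 m and angle between each of tamper, dosing_ring, jug, shaker's own z axis and vertical below 0.1 rad and linear speed of each of tamper, dosing_ring, jug, shaker, stamp, sugar_pot, cup below 0.02 m/s and x of dosing_ring in the frame of caddy between 0.031 and 0.065 m and y of dosing_ring in the frame of caddy between 0.031 and 0.065 m and z of dosing_ring in the frame of caddy between 0.002 and 0.008 m and x of jug in the frame of caddy between -0.065 and -0.031 m and y of jug in the frame of caddy between -0.065 and -0.031 m and z of jug in the frame of caddy between 0.006 and 0.012 m and x of shaker in the frame of caddy between 0.031 and 0.065 m and y of shaker in the frame of caddy between -0.065 and -0.031 m and z of shaker in the frame of caddy between 0.002 and 0.008 m and distance of each of stamp, sugar_pot, cup from where it was at the start of the episode below 0.03 m and angle between each of stamp, sugar_pot, cup's own z axis and vertical below 0.2 rad); the robot touches nothing.
It fails at once if the loyalty-card stamp is moved 30 mm or knocked over (distance of stamp from where it was at the start of the episode above 0.03 m or angle between stamp's own z axis and vertical above 0.5 rad).
It fails at once if the sugar pot is moved 30 mm or knocked over (distance of sugar_pot from where it was at the start of the episode above 0.03 m or angle between sugar_pot's own z axis and vertical above 0.5 rad).
It fails at once if the blue cup is moved 30 mm or knocked over (distance of cup from where it was at the start of the episode above 0.03 m or angle between cup's own z axis and vertical above 0.5 rad).
It also fails if it takes over 128 s, if anything falls off the work surface, if the arm or the gripper's body presses on something with over 40 N, if the wrist force passes 120 N, or if a joint passes its speed limit or range.

### The arm

A 6-joint arm with a two-finger parallel gripper is mounted at the origin on the work surface. World frame = base frame: x ahead of the robot, y to its left, z up, the work surface at z = 0. Lengths are in m, angles in rad, forces in N, time in s.
With the tool pointing down it reaches from about 0.35 to 0.775 m from the base axis. Payload 5.5 kg.
Tool frame: the origin (TCP) lies between the finger pads; the fingertips stand 19 mm ahead of it and the grasp point (between the pads) is the TCP; z points along the fingers, y is the line along which they close (so a half turn about z gives the same grasp; the last joint's range is limited). The gripper opens to 85 mm and grips with 20 to 120 N. Pads are 22 mm wide; open, the fingers measure 114 mm over their backs; the gripper's body (76 mm by 85 mm) begins 54 mm behind the grasp point. The pads swing forward as they close: fully open they stand 13 mm farther back than shut.
Start: joints at [-1.402, 0.313, 0.046, 1.304, 0, 1.431], TCP at [0.175, -0.548, 0.25] pointing down, gripper open.
Joint ranges: [-2.76, 2.76], [-0.86, 1.69], [-1.03, 1.26], [-2.2, 2.34], [-1.47, 1.5], [-3.14, 3.14]. Speed limits (rad/s): [2.57, 2.57, 3.14, 3.14, 3.14, 3.14].

### API

Orientations are given as a unit quaternion [w, x, y, z].
In Python, from workcell import env gives the robot as it stands.
- The arm moves only by the tool carry_out, never from a script. Its argument "increments" is a list that holds one entry, the list of rows, each a list of 6 numbers: the shift along the tool's x, y, z each as a share of 50 cm, from -1 to 1, then the turn, a rotation vector about the tool's x, y, z each as a share of 2 pi rad, from -1 to 1. In form: [[[x, y, z, ax, ay, az], ...]]. A call has 1 to 5 rows; each row is the pose to reach, as a shift and turn from the pose commanded when the call began, along the tool's axes at that moment, turning the shorter way round; what a row does not reach only later rows make up. A row lasts 1/8 s, in which the tool goes at most 62.5 mm and 10.7 degrees, less where a joint would pass 70% of its speed; a pose out of reach is approached as far as the arm can. A call with a number of a shift or a turn outside -1 to 1 is refused whole. A call with a gripper value outside its range is refused whole. "jaw" is the closure, from 0 (fully open) to 1 (shut), set as the call begins (left out, the last holds). The fingers move at their own pace and stop on an object; "squeeze" is the grip in N (left out, the last holds). Time passes only in rows, so rows that repeat a pose let the fingers close. It gives the time, the measured TCP pose, the force, the opening and the grip force at its end, in the units of the state.
- env.get_state(): the state, without advancing time (a new reading comes with each control period).
- env.read_camera(name): name is "side" or "top"; returns a dict with "frame" (420x560x3 uint8, blue, green, red), "z_map" (420x560 float32, m along the optical axis (not along the pixel's ray), 0 where there is no reading), "intrinsics" (3x3 intrinsics, pixels), "k1" (the pictures are not rectified: a ray, as slopes to the right and down, at radius r is drawn at 1 + k1 r^2 times it, then the intrinsics apply), "R" (3x3) and "t" (3): a world point X has camera coordinates R X + t. Camera axes: x right, y down, z forward; pixel columns grow to the right and rows downward; lengths in m; the calibration is good to about 2 mm. A picture is of the moment at which its call begins.
- env.hand_in(): hands the job in; it is judged then, once.
Trained networks look in the newest picture that a camera, given by its name, has taken for a name from the list of things; names that differ only in an ending like _2 or _b are one class to them, and where a whole thing is asked for, a point or a joint stands for the part that bears it (a point fixed in the world has none). Each returns a list of dicts, best first, with "score" (0 to 1); they miss things now and then, are a little off and sometimes report something else, mostly with a low value. They report only what shows in the picture. A call takes as long as a camera call. They do not tell look-alikes from the thing itself.
- env.find_in(camera, name): "position" ([x, y, z] in m, in world coordinates, good to about 4 mm: the middle of the surface that is visible of it).
The state is a dict: "clock": time; "joint_pos": joint angles; "qvel": joint speeds; "tau": joint torques, N m; "tcp_pos": TCP position; "orientation": TCP orientation; "wrist_force": force on the tool from outside, world axes, zero at the start; "ft_torque": the same for the moment, N m; "finger_gap": finger opening in m; "grip_force": force on a finger pad.
Only numpy, scipy, OpenCV 4.12 (cv2) and the standard library are available. Lean on these libraries where they do the work, as an engineer would, in place of code of your own. Each camera call takes 0.05 s, during which the arm holds its last target. There are 200 camera calls.

## Working session

There is one attempt and no reset: what is moved stays moved. The work goes in short steps, Python scripts to look and compute and a tool call to move; the robot and the scene stay as the last step left them, time stands still between calls to the robot, and variables do not carry over. Pictures are saved under pics/ and viewed, at most 14 in all, crops included, and the job is handed in when it is done.

Besides the shell and the picture viewer there is one more tool, called after ">>>" as a command line: name --argument value ..., lists and objects as JSON in quotes. carry_out: Moves the arm, as the interface text tells. Its arguments: {"type":"object","properties":{"increments":{"type":"array","items":{"type":"array","items":{"type":"array","items":{"type":"number","minimum":-1,"maximum":1}}}},"jaw":{"type":"number"},"squeeze":{"type":"number"}},"required":["increments"]}

```bash
mkdir -p pics; ls; cat > h.py <<'E'
import numpy as np, cv2
from workcell import env
def shot(c,fn=None):
    d=env.read_camera(c)
    if fn: cv2.imwrite('pics/'+fn,d['frame'])
    return d
def world(d):
    """world xyz of every pixel"""
    K=d['intrinsics'];z=d['z_map'];h,w=z.shape
    u,v=np.meshgrid(np.arange(w),np.arange(h))
    p=np.stack([u,v],-1).reshape(-1,1,2).astype(np.float64)
    n=cv2.undistortPoints(p,K,np.array([d['k1'],0,0,0.]),None,None,).reshape(h,w,2)
    c=np.dstack([n,np.ones((h,w))])*z[...,None]
    X=(c-d['t'])@d['R']
    X[z==0]=np.nan
    return X
E
python3 - <<'E'
from h import *
print(env.get_state())
for c in ['top','side']:
    d=shot(c,c+'0.png');print(c,d['intrinsics'],d['k1'],-d['R'].T@d['t'])
    for n in ['caddy','tamper','dosing_ring','jug','shaker','stamp','sugar_pot','cup']:
        print(n,[(np.round(r['position'],3).tolist(),round(r['score'],2)) for r in env.find_in(c,n)])
E
```

```text
pics
{'clock': 0.0, 'joint_pos': array([-1.40159859e+00,  3.14004637e-01,  4.49668135e-02,  1.30362189e+00,
       -4.65529071e-06,  1.43119850e+00]), 'qvel': array([ 0.0018302 , -0.0008551 ,  0.00229412, -0.00095492, -0.00064182,
       -0.00097384]), 'tau': array([-1.43619955e-04, -4.80633116e+01,  2.98530400e+01,  1.95192610e-02,
       -1.99249271e-04,  1.64142602e-05]), 'tcp_pos': array([ 0.1746562 , -0.5473162 ,  0.24940148]), 'orientation': array([-9.31554646e-04,  9.88103893e-01,  1.53785009e-01, -1.61158715e-05]), 'wrist_force': array([-6.83365842e-01, -3.15356023e-01, -5.75604618e-04]), 'ft_torque': array([-0.00336451, -0.04595948, -0.01536923]), 'grip_force': 0.0, 'finger_gap': 0.08548354334224376}
top [[416.8442883    0.         283.43028911]
 [  0.         416.8442883  204.25770089]
 [  0.           0.           1.        ]] 0.039007798941141855 [ 0.47238465 -0.04444058  0.85766545]
caddy [([0.54, 0.251, 0.004], 0.97)]
tamper [([0.578, -0.321, 0.022], 0.58)]
dosing_ring [([0.344, -0.048, 0.041], 0.76), ([0.448, -0.056, 0.041], 0.72), ([0.477, 0.048, 0.044], 0.55)]
jug [([0.469, -0.351, 0.026], 0.56)]
shaker [([0.564, -0.05, 0.067], 0.81)]
stamp [([0.57, -0.198, 0.02], 0.81)]
sugar_pot [([0.437, -0.181, 0.058], 0.71)]
cup [([0.703, -0.078, 0.019], 0.97)]
side [[503.0046716    0.         281.48939827]
 [  0.         503.0046716  213.4482979 ]
 [  0.           0.           1.        ]] -0.14934903516807668 [0.1622566  0.68576789 0.69448645]
caddy [([0.529, 0.258, 0.007], 0.74)]
tamper [([0.57, -0.318, 0.019], 0.83)]
dosing_ring [([0.449, -0.048, 0.025], 0.75), ([0.352, -0.04, 0.024], 0.73), ([0.473, 0.048, 0.025], 0.66), ([0.43, -0.162, 0.046], 0.23)]
jug [([0.47, -0.328, 0.039], 0.91)]
shaker [([0.559, -0.026, 0.05], 0.69)]
stamp [([0.56, -0.204, 0.024], 0.97)]
sugar_pot [([0.432, -0.162, 0.051], 0.55)]
cup [([0.696, -0.06, 0.035], 0.82)]
```

View pics/top0.png

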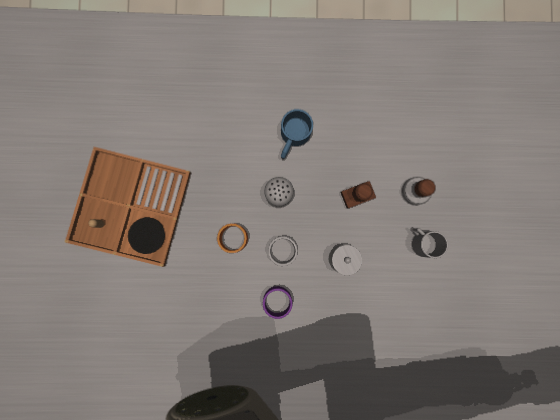

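View pics/side0.png

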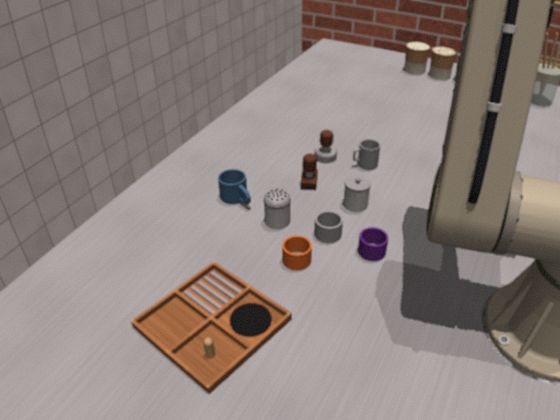

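```bash
cat > m.py <<'E'
from h import *
from scipy.optimize import least_squares
def circ(P,r,c0):
    f=least_squares(lambda c:np.hypot(*(P-c).T)-r,c0,loss='soft_l1',f_scale=.0015)
    return f.x,np.median(abs(f.fun))
if __name__=='__main__':
    # name: guess, radius, zlo, zhi of straight side, top band
    T=dict(tamper=((.573,-.32),.029,.005,.018),handle=((.573,-.32),.017,.045,.068),ring=((.449,-.05),.029,.006,.039),
     jug=((.469,-.335),.026,.006,.057),shaker=((.562,-.038),.028,.006,.055),orange=((.477,.048),.029,.006,.039),purple=((.344,-.045),.029,.006,.039),
     sugar=((.435,-.17),.028,.006,.055))
    for c in ['top','side']:
        d=shot(c);X=world(d).reshape(-1,3);X=X[~np.isnan(X[:,0])]
        for n,(g,r,a,b) in T.items():
            m=(X[:,2]>a)&(X[:,2]<b)&(np.hypot(X[:,0]-g[0],X[:,1]-g[1])<.05)
            P=X[m]; 
            if len(P)<8: print(c,n,len(P));continue
            q,e=circ(P[:,:2],r,g)
            k=np.hypot(X[:,0]-q[0],X[:,1]-q[1])<r+.004
            t=X[k&(X[:,2]>X[k,2].max()-.006)]
            print(c,n,len(P),q.round(4),e.round(4),'top',t.mean(0).round(4),len(t))
        # caddy rim
        m=(X[:,2]>.013)&(X[:,2]<.022)&(X[:,1]>.1)&(X[:,1]<.42)&(X[:,0]>.38)&(X[:,0]<.72)
        R=cv2.minAreaRect((X[m][:,:2]*1000).astype(np.float32));print('rim',m.sum(),R)
        m=(X[:,2]>.035)&(X[:,2]<.052)&(X[:,1]>.15)&(X[:,1]<.42)&(X[:,0]>.4)
        print('post',X[m].mean(0),m.sum())
        # jug handle
        m=(X[:,2]>.018)&(X[:,2]<.052);j=np.array([.469,-.338]);dd=X[:,:2]-j
        rr=np.hypot(*dd.T);m&=(rr>.031)&(rr<.05);print('jugh',m.sum(),X[m].mean(0))
E
python3 m.py
```

```text
top tamper 147 [ 0.5807 -0.3328] 0.0014 top [ 0.5794 -0.3315  0.0728] 174
top handle 96 [ 0.5802 -0.3316] 0.0004 top [ 0.5794 -0.3315  0.0728] 174
top ring 55 [ 0.4574 -0.0564] 0.0021 top [ 0.4537 -0.0585  0.0412] 189
top jug 517 [ 0.4731 -0.346 ] 0.0016 top [ 0.4715 -0.3491  0.059 ] 132
top shaker 38 [ 0.5684 -0.0486] 0.0001 top [ 0.5681 -0.049   0.0731] 242
top orange 98 [0.4774 0.037 ] 0.0022 top [0.4767 0.041  0.0411] 189
top purple 151 [ 0.3572 -0.0514] 0.0023 top [ 0.3531 -0.05    0.041 ] 199
top sugar 67 [ 0.439  -0.1806] 0.0002 top [ 0.4392 -0.1799  0.0714] 29
rim 1995 ((537.800048828125, 251.8798370361328), (201.17323303222656, 199.02090454101562), 76.71794891357422)
post [0.50125644 0.30842965 0.04216796] 59
jugh 138 [ 0.48134132 -0.35802783  0.03590006]
side tamper 128 [ 0.5773 -0.3333] 0.0019 top [ 0.5757 -0.3292  0.0734] 60
side handle 108 [ 0.577  -0.3328] 0.0011 top [ 0.5757 -0.3292  0.0734] 60
side ring 597 [ 0.4503 -0.056 ] 0.0024 top [ 0.4502 -0.0556  0.0404] 162
side jug 521 [ 0.4695 -0.3475] 0.0019 top [ 0.4684 -0.3431  0.0585] 69
side shaker 454 [ 0.566  -0.0486] 0.0007 top [ 0.5652 -0.0455  0.0723] 163
side orange 642 [0.4733 0.0436] 0.0023 top [0.4739 0.0433 0.0403] 206
side purple 625 [ 0.3499 -0.0475] 0.0025 top [ 0.3501 -0.0471  0.0404] 167
side sugar 442 [ 0.4361 -0.1805] 0.0008 top [ 0.4354 -0.1779  0.0709] 18
rim 2534 ((535.56494140625, 252.054443359375), (200.70199584960938, 202.11863708496094), 76.41136169433594)
post [0.49757212 0.31232855 0.04190405] 85
jugh 79 [ 0.47865319 -0.35870531  0.04077686]
```

```bash
python3 - <<'E'
from h import *
for c in ['top','side']:
    d=shot(c);X=world(d).reshape(-1,3);X=X[~np.isnan(X[:,0])]
    j=np.array({'top':[.4727,-.3475],'side':[.4695,-.3475]}[c]);dd=X[:,:2]-j;rr=np.hypot(*dd.T)
    m=(X[:,2]>.02)&(X[:,2]<.054)&(rr>.0325)&(rr<.05);P=dd[m]
    a=np.degrees(np.arctan2(P[:,1],P[:,0]));print(c,m.sum(),np.percentile(a,[5,25,50,75,95]),P.mean(0),rr[m].max())
d=shot('top');im=d['frame'][170:280,330:460]
cv2.imwrite('pics/crop1.png',cv2.resize(im,None,fx=5,fy=5,interpolation=cv2.INTER_CUBIC))
E
```

```text
top 33 [40.85509794 43.54534998 45.85457883 47.24168401 48.85746336] [0.0265577 0.026914 ] 0.0413182333344602
side 31 [41.42926213 44.38958084 45.78341378 46.97263399 49.21905998] [0.02604414 0.02669819] 0.04132711415550177
```

View pics/crop1.png

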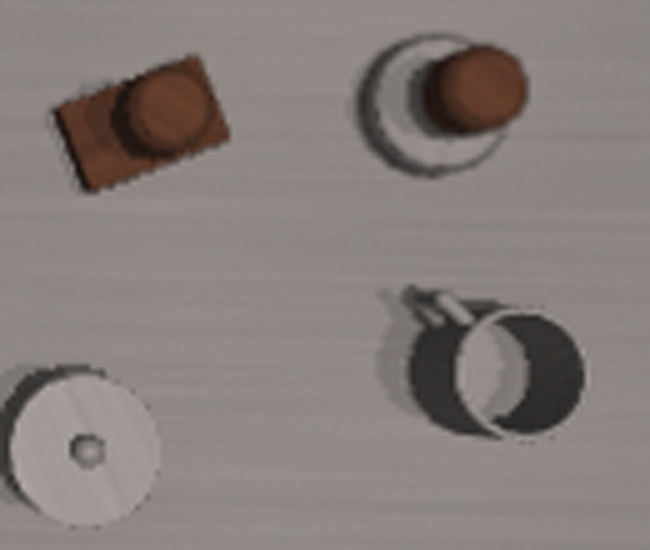

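>>> carry_out --increments '[[[0, 0, 0, 0, 0, -0.03], [0, 0, 0, 0, 0, -0.06], [0, 0, 0, 0, 0, -0.09], [0, 0, 0, 0, 0, -0.12], [0, 0, 0, 0, 0, -0.15]]]' --jaw 0 --squeeze 40

```text
clock: 1.78
tcp_pos: [0.1747, -0.5479, 0.2503]
orientation: [0.0, 0.81, 0.586, -0.0]
wrist_force: [-0.3, -0.5, 0.2]
finger_gap: 0.0853
grip_force: 0.0
```

>>> carry_out --increments '[[[0, 0, 0, 0, 0, -0.03], [0, 0, 0, 0, 0, -0.0508], [0, 0, 0, 0, 0, -0.0508]]]'

```text
clock: 2.15
tcp_pos: [0.1747, -0.5478, 0.2503]
orientation: [0.0, 0.709, 0.705, -0.0]
wrist_force: [0.1, 0.5, -0.0]
finger_gap: 0.0855
grip_force: 0.0
```

>>> carry_out --increments '[[[0.054, 0.1, 0, 0, 0, 0], [0.108, 0.2, 0, 0, 0, 0], [0.162, 0.3, 0, 0, 0, 0], [0.216, 0.4035, 0, 0, 0, 0], [0.216, 0.4035, 0, 0, 0, 0]]]'

```text
clock: 2.78
tcp_pos: [0.3802, -0.4386, 0.2503]
orientation: [0.0, 0.708, 0.707, 0.0]
wrist_force: [0.4, 0.5, -0.6]
finger_gap: 0.0852
grip_force: 0.0
```

>>> carry_out --increments '[[[0.054, 0.1, 0, 0, 0, 0], [0.108, 0.2, 0, 0, 0, 0], [0.162, 0.3, 0, 0, 0, 0], [0.216, 0.4035, 0, 0, 0, 0], [0.216, 0.4035, 0, 0, 0, 0]]]'

```text
clock: 3.4
tcp_pos: [0.5817, -0.3324, 0.2492]
orientation: [-0.0, 0.708, 0.706, 0.0]
wrist_force: [-0.6, 0.8, -0.8]
finger_gap: 0.0855
grip_force: 0.0
```

>>> carry_out --increments '[[[0, 0, 0.07, 0, 0, 0], [0, 0, 0.14, 0, 0, 0], [0, 0, 0.18, 0, 0, 0], [0, 0, 0.2, 0, 0, 0], [0, 0, 0.2, 0, 0, 0]]]'

```text
clock: 4.03
tcp_pos: [0.5784, -0.3347, 0.15]
orientation: [-0.0, 0.71, 0.705, -0.0]
wrist_force: [0.8, 0.4, 0.7]
finger_gap: 0.0857
grip_force: 0.0
```

>>> carry_out --increments '[[[0.004, 0, 0.06, 0, 0, 0], [0.004, 0, 0.11, 0, 0, 0], [0.004, 0, 0.15, 0, 0, 0], [0.004, 0, 0.18, 0, 0, 0], [0.004, 0, 0.184, 0, 0, 0]]]'

```text
clock: 4.65
tcp_pos: [0.5791, -0.3321, 0.058]
orientation: [-0.0, 0.709, 0.705, -0.0]
wrist_force: [-0.6, -0.4, -0.7]
finger_gap: 0.0854
grip_force: 0.0
```

>>> carry_out --increments '[[[0, 0, 0, 0, 0, 0], [0, 0, 0, 0, 0, 0], [0, 0, 0, 0, 0, 0], [0, 0, 0, 0, 0, 0], [0, 0, 0, 0, 0, 0]]]' --jaw 1 --squeeze 50

```text
clock: 5.28
tcp_pos: [0.5797, -0.3323, 0.0593]
orientation: [0.001, 0.709, 0.705, -0.0]
wrist_force: [-1.7, 0.6, 6.3]
finger_gap: 0.0326
grip_force: 50.2
```

>>> carry_out --increments '[[[0, 0, -0.04, 0, 0, 0], [0, 0, -0.11, 0, 0, 0], [0, 0, -0.19, 0, 0, 0], [0, 0, -0.26, 0, 0, 0], [0, 0, -0.284, 0, 0, 0]]]'

```text
clock: 5.9
tcp_pos: [0.5801, -0.3324, 0.2019]
orientation: [0.001, 0.709, 0.705, 0.0]
wrist_force: [0.4, -0.9, -4.6]
finger_gap: 0.0322
grip_force: 50.6
```

>>> carry_out --increments '[[[0.05, -0.01, 0, 0, 0, 0], [0.13, -0.024, 0, 0, 0, 0], [0.22, -0.04, 0, 0, 0, 0], [0.31, -0.057, 0, 0, 0, 0], [0.4, -0.073, 0, 0, 0, 0]]]'

```text
clock: 6.52
tcp_pos: [0.5426, -0.13, 0.1982]
orientation: [-0.002, 0.709, 0.705, -0.001]
wrist_force: [0.6, 0.7, -3.3]
finger_gap: 0.0323
grip_force: 50.6
```

>>> carry_out --increments '[[[0.09, -0.016, 0, 0, 0, 0], [0.18, -0.033, 0, 0, 0, 0], [0.27, -0.049, 0, 0, 0, 0], [0.36, -0.066, 0, 0, 0, 0], [0.4, -0.073, 0, 0, 0, 0]]]'

```text
clock: 7.15
tcp_pos: [0.5066, 0.0707, 0.1985]
orientation: [-0.001, 0.708, 0.706, -0.001]
wrist_force: [0.5, -0.5, -3.4]
finger_gap: 0.0327
grip_force: 50.6
```

>>> carry_out --increments '[[[0.08, -0.014, 0, 0, 0, 0], [0.16, -0.03, 0, 0, 0, 0], [0.24, -0.045, 0, 0, 0, 0], [0.297, -0.055, 0, 0, 0, 0], [0.297, -0.055, 0, 0, 0, 0]]]'

```text
clock: 7.78
tcp_pos: [0.4803, 0.2186, 0.1985]
orientation: [-0.001, 0.708, 0.706, -0.001]
wrist_force: [-1.0, -0.3, -5.0]
finger_gap: 0.0321
grip_force: 50.6
```

>>> carry_out --increments '[[[0, 0, 0, 0, 0, 0], [0, 0, 0, 0, 0, 0]]]'

```text
clock: 8.02
tcp_pos: [0.4817, 0.2161, 0.1997]
orientation: [-0.0, 0.709, 0.705, -0.001]
wrist_force: [0.4, 0.4, -3.7]
finger_gap: 0.0321
grip_force: 50.6
```

```bash
python3 - <<'E'
from h import *
shot('side','s1.png');print(env.get_state()['joint_pos'])
E
```

```text
[ 2.69644923e-01  2.44143026e-01 -1.72161219e-01  1.15516309e+00
 -2.48143330e-04  1.84721483e+00]
```

View pics/s1.png

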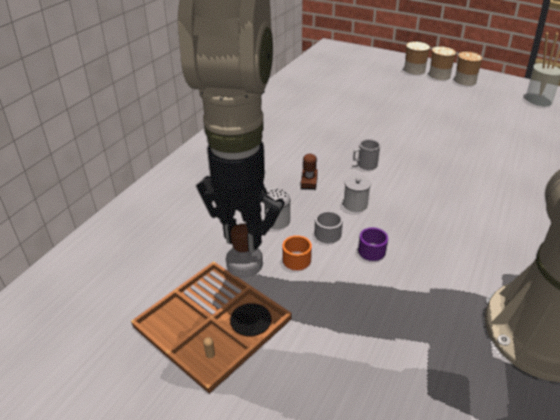

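>>> carry_out --increments '[[[0, -0.005, 0.08, 0, 0, 0], [0, -0.005, 0.16, 0, 0, 0], [0, -0.005, 0.21, 0, 0, 0], [0, -0.005, 0.24, 0, 0, 0], [0, -0.005, 0.25, 0, 0, 0]]]'

```text
clock: 8.7
tcp_pos: [0.4793, 0.2166, 0.0748]
orientation: [-0.0, 0.709, 0.705, -0.0]
wrist_force: [-1.0, -0.3, -3.5]
finger_gap: 0.0323
grip_force: 50.6
```

>>> carry_out --increments '[[[0, 0, 0.004, 0, 0, 0], [0, 0, 0.008, 0, 0, 0], [0, 0, 0.01, 0, 0, 0], [0, 0, 0.011, 0, 0, 0], [0, 0, 0.011, 0, 0, 0]]]'

```text
clock: 9.32
tcp_pos: [0.4794, 0.2171, 0.0699]
orientation: [0.0, 0.709, 0.705, 0.0]
wrist_force: [0.4, 0.3, -4.6]
finger_gap: 0.0323
grip_force: 50.6
```

>>> carry_out --increments '[[[0, 0, 0.001, 0, 0, 0], [0, 0, 0.002, 0, 0, 0], [0, 0, 0.003, 0, 0, 0], [0, 0, 0.003, 0, 0, 0]]]'

```text
clock: 9.82
tcp_pos: [0.4793, 0.2171, 0.0684]
orientation: [0.0, 0.709, 0.705, 0.0]
wrist_force: [-1.5, 0.8, -1.8]
finger_gap: 0.0323
grip_force: 50.9
```

>>> carry_out --increments '[[[0, 0, 0, 0, 0, 0], [0, 0, 0, 0, 0, 0], [0, 0, 0, 0, 0, 0], [0, 0, 0, 0, 0, 0], [0, 0, 0, 0, 0, 0]]]' --jaw 0

```text
clock: 10.45
tcp_pos: [0.4794, 0.2171, 0.0683]
orientation: [0.0, 0.709, 0.705, 0.0]
wrist_force: [0.5, -1.0, 0.8]
finger_gap: 0.0854
grip_force: 0.0
```

>>> carry_out --increments '[[[0, 0, -0.06, 0, 0, 0], [0, 0, -0.14, 0, 0, 0], [0, 0, -0.22, 0, 0, 0], [0, 0, -0.264, 0, 0, 0], [0, 0, -0.264, 0, 0, 0]]]'

```text
clock: 11.08
tcp_pos: [0.4806, 0.2174, 0.2021]
orientation: [0.001, 0.709, 0.705, 0.002]
wrist_force: [-0.5, 0.2, 0.2]
finger_gap: 0.0852
grip_force: 0.0
```

>>> carry_out --increments '[[[-0.06, -0.006, 0, 0, 0, 0], [-0.13, -0.013, 0, 0, 0, 0], [-0.2, -0.02, 0, 0, 0, 0], [-0.25, -0.025, 0, 0, 0, 0], [-0.3, -0.03, 0, 0, 0, 0]]]'

```text
clock: 11.7
tcp_pos: [0.4625, 0.0662, 0.1987]
orientation: [-0.001, 0.709, 0.705, -0.001]
wrist_force: [0.2, -0.8, 0.5]
finger_gap: 0.0857
grip_force: 0.0
```

>>> carry_out --increments '[[[-0.06, -0.006, 0, 0, 0, 0], [-0.13, -0.013, 0, 0, 0, 0], [-0.2, -0.02, 0, 0, 0, 0], [-0.248, -0.024, 0, 0, 0, 0], [-0.248, -0.024, 0, 0, 0, 0]]]'

```text
clock: 12.32
tcp_pos: [0.4501, -0.0578, 0.1989]
orientation: [-0.001, 0.71, 0.704, -0.001]
wrist_force: [0.6, 0.4, 0.1]
finger_gap: 0.0857
grip_force: 0.0
```

>>> carry_out --increments '[[[0, 0, 0.05, 0, 0, 0], [0, 0, 0.12, 0, 0, 0], [0, 0, 0.18, 0, 0, 0], [0, 0, 0.2, 0, 0, 0], [0, 0, 0.2, 0, 0, 0]]]'

```text
clock: 12.95
tcp_pos: [0.4503, -0.0561, 0.0997]
orientation: [-0.001, 0.709, 0.705, -0.0]
wrist_force: [-0.5, 0.4, 0.1]
finger_gap: 0.0853
grip_force: 0.0
```

>>> carry_out --increments '[[[-0.001, 0.004, 0.04, 0, 0, 0], [-0.001, 0.004, 0.08, 0, 0, 0], [-0.001, 0.004, 0.11, 0, 0, 0], [-0.001, 0.004, 0.127, 0, 0, 0], [-0.001, 0.004, 0.127, 0, 0, 0]]]'

```text
clock: 13.58
tcp_pos: [0.4531, -0.0573, 0.0371]
orientation: [0.0, 0.709, 0.705, 0.0]
wrist_force: [-0.4, -0.2, 0.2]
finger_gap: 0.0854
grip_force: 0.0
```

>>> carry_out --increments '[[[0, 0, 0, 0, 0, 0], [0, 0, 0, 0, 0, 0], [0, 0, 0, 0, 0, 0], [0, 0, 0, 0, 0, 0], [0, 0, 0, 0, 0, 0]]]' --jaw 1 --squeeze 30

```text
clock: 14.2
tcp_pos: [0.4535, -0.0575, 0.0379]
orientation: [0.001, 0.709, 0.705, 0.0]
wrist_force: [-1.0, 0.2, 6.2]
finger_gap: 0.0576
grip_force: 31.1
```

>>> carry_out --increments '[[[0, 0, -0.04, 0, 0, 0], [0, 0, -0.11, 0, 0, 0], [0, 0, -0.19, 0, 0, 0], [0, 0, -0.27, 0, 0, 0], [0, 0, -0.328, 0, 0, 0]]]'

```text
clock: 14.82
tcp_pos: [0.4533, -0.0575, 0.2031]
orientation: [0.001, 0.709, 0.705, 0.001]
wrist_force: [1.0, -0.7, -0.9]
finger_gap: 0.0574
grip_force: 32.7
```

>>> carry_out --increments '[[[0, 0, 0, 0, 0, 0], [0, 0, 0, 0, 0, 0]]]'

```text
clock: 15.08
tcp_pos: [0.4524, -0.0572, 0.2001]
orientation: [-0.0, 0.709, 0.705, -0.0]
wrist_force: [-0.4, -0.1, -0.5]
finger_gap: 0.0573
grip_force: 32.7
```

>>> carry_out --increments '[[[0.05, 0.006, 0, 0, 0, 0], [0.13, 0.017, 0, 0, 0, 0], [0.22, 0.029, 0, 0, 0, 0], [0.31, 0.04, 0, 0, 0, 0], [0.4, 0.052, 0, 0, 0, 0]]]'

```text
clock: 15.7
tcp_pos: [0.4789, 0.1438, 0.1989]
orientation: [-0.001, 0.709, 0.705, -0.001]
wrist_force: [1.1, -0.3, -0.3]
finger_gap: 0.0572
grip_force: 32.7
```

>>> carry_out --increments '[[[0.08, 0.01, 0, 0, 0, 0], [0.16, 0.021, 0, 0, 0, 0], [0.24, 0.031, 0, 0, 0, 0], [0.3, 0.039, 0, 0, 0, 0], [0.334, 0.044, 0, 0, 0, 0]]]'

```text
clock: 16.32
tcp_pos: [0.5019, 0.3104, 0.1986]
orientation: [-0.001, 0.709, 0.706, -0.002]
wrist_force: [0.1, -0.9, -0.8]
finger_gap: 0.0575
grip_force: 32.7
```

>>> carry_out --increments '[[[0, 0, 0, 0, 0, 0], [0, 0, 0.06, 0, 0, 0], [0, 0, 0.1, 0, 0, 0], [0, 0, 0.16, 0, 0, 0], [0, 0, 0.16, 0, 0, 0]]]'

```text
clock: 16.95
tcp_pos: [0.5007, 0.3072, 0.1183]
orientation: [-0.001, 0.71, 0.705, -0.003]
wrist_force: [-0.2, 0.3, -0.5]
finger_gap: 0.0574
grip_force: 32.7
```

```bash
python3 - <<'E'
from h import *
a=shot('side')['frame'][180:400,100:380];b=shot('top')['frame'][130:290,40:240]
cv2.imwrite('pics/s2.png',np.hstack([cv2.resize(a,(400,320)),cv2.resize(b,(400,320))]))
E
```

```text
(no output)
```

View pics/s2.png

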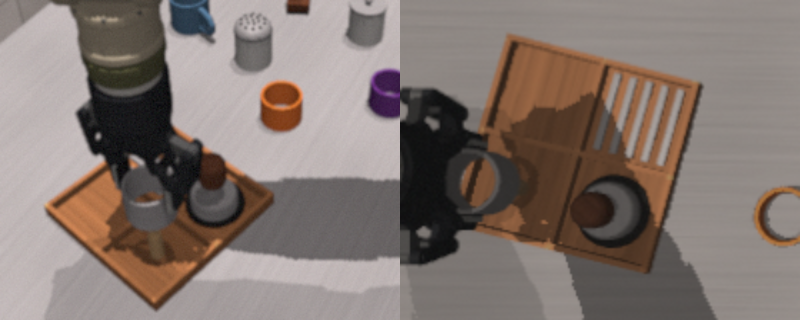

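>>> carry_out --increments '[[[0.004, 0, 0.03, 0, 0, 0], [0.004, 0, 0.06, 0, 0, 0], [0.004, 0, 0.1, 0, 0, 0], [0.004, 0, 0.13, 0, 0, 0], [0.004, 0, 0.144, 0, 0, 0]]]'

```text
clock: 17.68
tcp_pos: [0.502, 0.3111, 0.0473]
orientation: [-0.0, 0.709, 0.705, -0.001]
wrist_force: [0.1, -0.1, -2.1]
finger_gap: 0.0573
grip_force: 32.7
```

>>> carry_out --increments '[[[0, 0, 0.002, 0, 0, 0], [0, 0, 0.004, 0, 0, 0], [0, 0, 0.006, 0, 0, 0], [0, 0, 0.008, 0, 0, 0], [0, 0, 0.008, 0, 0, 0]]]'

```text
clock: 18.3
tcp_pos: [0.5029, 0.3114, 0.0449]
orientation: [0.0, 0.709, 0.705, 0.0]
wrist_force: [0.9, -0.1, -1.4]
finger_gap: 0.0573
grip_force: 32.7
```

>>> carry_out --increments '[[[0, 0, 0.002, 0, 0, 0], [0, 0, 0.004, 0, 0, 0], [0, 0, 0.005, 0, 0, 0], [0, 0, 0.005, 0, 0, 0]]]'

```text
clock: 18.8
tcp_pos: [0.5029, 0.3115, 0.043]
orientation: [0.0, 0.709, 0.705, 0.0]
wrist_force: [-1.5, -0.0, 4.6]
finger_gap: 0.0572
grip_force: 33.1
```

>>> carry_out --increments '[[[0, 0, 0.0005, 0, 0, 0], [0, 0, 0.001, 0, 0, 0], [0, 0, 0.001, 0, 0, 0], [0, 0, 0.001, 0, 0, 0]]]'

```text
clock: 19.3
tcp_pos: [0.5029, 0.3114, 0.0429]
orientation: [0.0, 0.709, 0.705, 0.0]
wrist_force: [-3.2, -2.0, 8.6]
finger_gap: 0.0573
grip_force: 33.4
```

>>> carry_out --increments '[[[0, 0, 0, 0, 0, 0], [0, 0, 0, 0, 0, 0], [0, 0, 0, 0, 0, 0], [0, 0, 0, 0, 0, 0]]]' --jaw 0.15

```text
clock: 19.8
tcp_pos: [0.5028, 0.3114, 0.0415]
orientation: [-0.0, 0.709, 0.705, -0.0]
wrist_force: [-0.1, -0.3, 0.3]
finger_gap: 0.0727
grip_force: 0.0
```

>>> carry_out --increments '[[[0, 0, -0.04, 0, 0, 0], [0, 0, -0.11, 0, 0, 0], [0, 0, -0.19, 0, 0, 0], [0, 0, -0.27, 0, 0, 0], [0, 0, -0.32, 0, 0, 0]]]'

```text
clock: 20.42
tcp_pos: [0.5035, 0.3117, 0.204]
orientation: [0.001, 0.709, 0.705, 0.001]
wrist_force: [0.4, -1.0, -0.3]
finger_gap: 0.0726
grip_force: 0.0
```

>>> carry_out --increments '[[[-0.05, 0.01, 0, 0, 0, 0], [-0.13, 0.023, 0, 0, 0, 0], [-0.22, 0.039, 0, 0, 0, 0], [-0.31, 0.055, 0, 0, 0, 0], [-0.4, 0.071, 0, 0, 0, 0]]]'

```text
clock: 21.05
tcp_pos: [0.5374, 0.1099, 0.2018]
orientation: [0.0, 0.709, 0.705, 0.0]
wrist_force: [-0.3, -0.1, -0.9]
finger_gap: 0.0725
grip_force: 0.0
```

>>> carry_out --increments '[[[-0.08, 0.014, 0, 0, 0, 0], [-0.16, 0.028, 0, 0, 0, 0], [-0.24, 0.043, 0, 0, 0, 0], [-0.32, 0.057, 0, 0, 0, 0], [-0.32, 0.057, 0, 0, 0, 0]]]'

```text
clock: 21.68
tcp_pos: [0.5654, -0.0516, 0.2015]
orientation: [0.0, 0.71, 0.704, -0.0]
wrist_force: [-1.1, 0.1, -0.1]
finger_gap: 0.0727
grip_force: 0.0
```

>>> carry_out --increments '[[[0, 0, 0, 0, 0, 0], [0, 0, 0.05, 0, 0, 0], [0, 0, 0.11, 0, 0, 0], [0, 0, 0.16, 0, 0, 0], [0, 0, 0.16, 0, 0, 0]]]'

```text
clock: 22.3
tcp_pos: [0.563, -0.0472, 0.1199]
orientation: [-0.002, 0.708, 0.706, -0.001]
wrist_force: [-0.2, -0.4, 1.0]
finger_gap: 0.0728
grip_force: 0.0
```

```bash
python3 - <<'E'
from h import *
from m import circ
d=shot('side');a=d['frame'][180:400,100:380];e=shot('top');b=e['frame'][80:300,40:360]
cv2.imwrite('pics/s3.png',np.hstack([cv2.resize(a,(400,320)),cv2.resize(b,(400,320))]))
for x in (d,e):
    X=world(x).reshape(-1,3);X=X[~np.isnan(X[:,0])]
    m=(abs(X[:,0]-.59)<.07)&(X[:,0]>.62)&(X[:,1]<.0)&(X[:,1]>-.1)&(X[:,2]>.015)&(X[:,2]<.056);print('cup min x',X[m][:,0].min() if m.any() else None)
    for n,g,r,z in (('tam',(.479,.217),.017,(.055,.078)),('ring',(.503,.311),.029,(.022,.045))):
        m=(np.hypot(X[:,0]-g[0],X[:,1]-g[1])<.04)&(X[:,2]>z[0])&(X[:,2]<z[1]);m&=np.hypot(X[:,0]-g[0],X[:,1]-g[1])>.01
        print(n,circ(X[m][:,:2],r,g),X[m][:,2].max())
E
```

```text
cup min x 0.6355428837601107
tam (array([0.47820314, 0.21720532]), np.float64(0.0005650903084621524)) 0.07775137940429946
ring (array([0.50106815, 0.31270659]), np.float64(0.002363774315613975)) 0.04499408104678298
cup min x None
tam (array([0.47954384, 0.21868543]), np.float64(0.00034625649085110594)) 0.07799961910388233
ring (array([0.50436961, 0.3082401 ]), np.float64(0.0022081289014273704)) 0.04498633968452958
```

View pics/s3.png

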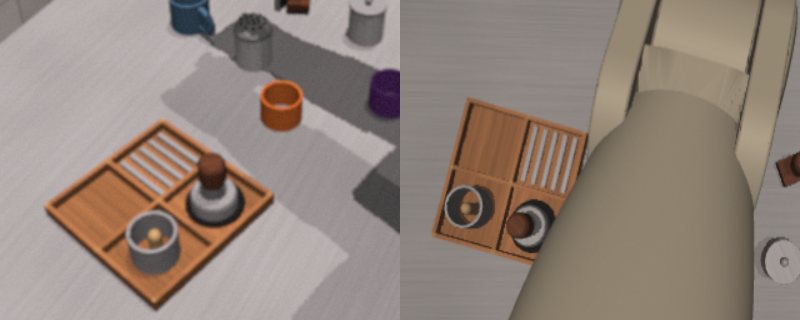

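>>> carry_out --increments '[[[0, 0.004, 0.05, 0, 0, 0], [0, 0.004, 0.09, 0, 0, 0], [0, 0.004, 0.13, 0, 0, 0], [0, 0.004, 0.156, 0, 0, 0], [0, 0.004, 0.156, 0, 0, 0]]]'

```text
clock: 23.02
tcp_pos: [0.5668, -0.0487, 0.0438]
orientation: [-0.0, 0.709, 0.705, -0.0]
wrist_force: [-0.1, 0.2, 0.2]
finger_gap: 0.0727
grip_force: 0.0
```

>>> carry_out --increments '[[[0, 0, 0, 0, 0, 0], [0, 0, 0, 0, 0, 0], [0, 0, 0, 0, 0, 0], [0, 0, 0, 0, 0, 0], [0, 0, 0, 0, 0, 0]]]' --jaw 1 --squeeze 40

```text
clock: 23.65
tcp_pos: [0.5678, -0.0491, 0.045]
orientation: [0.001, 0.709, 0.705, 0.001]
wrist_force: [-0.4, 0.4, 6.5]
finger_gap: 0.0551
grip_force: 43.0
```

>>> carry_out --increments '[[[0, 0, -0.04, 0, 0, 0], [0, 0, -0.11, 0, 0, 0], [0, 0, -0.19, 0, 0, 0], [0, 0, -0.27, 0, 0, 0], [0, 0, -0.32, 0, 0, 0]]]'

```text
clock: 24.28
tcp_pos: [0.5674, -0.0491, 0.2059]
orientation: [0.001, 0.709, 0.705, 0.001]
wrist_force: [-0.2, -0.4, 0.0]
finger_gap: 0.0549
grip_force: 42.8
```

>>> carry_out --increments '[[[0, 0, 0, 0, 0, 0], [0, 0, 0, 0, 0, 0]]]'

```text
clock: 24.52
tcp_pos: [0.5662, -0.0488, 0.2024]
orientation: [-0.001, 0.709, 0.705, -0.001]
wrist_force: [-0.6, 1.8, -2.6]
finger_gap: 0.0549
grip_force: 42.8
```

>>> carry_out --increments '[[[0.05, 0.004, 0, 0, 0, 0], [0.13, 0.011, 0, 0, 0, 0], [0.22, 0.019, 0, 0, 0, 0], [0.31, 0.027, 0, 0, 0, 0], [0.38, 0.033, 0, 0, 0, 0]]]'

```text
clock: 25.15
tcp_pos: [0.5833, 0.1426, 0.2013]
orientation: [-0.001, 0.709, 0.706, -0.001]
wrist_force: [0.3, -0.4, -2.1]
finger_gap: 0.0547
grip_force: 42.8
```

>>> carry_out --increments '[[[0.08, 0.007, 0, 0, 0, 0], [0.15, 0.013, 0, 0, 0, 0], [0.22, 0.019, 0, 0, 0, 0], [0.27, 0.023, 0, 0, 0, 0], [0.292, 0.025, 0, 0, 0, 0]]]'

```text
clock: 25.78
tcp_pos: [0.5967, 0.288, 0.2012]
orientation: [-0.001, 0.708, 0.706, -0.002]
wrist_force: [0.2, -0.9, -1.9]
finger_gap: 0.0549
grip_force: 42.8
```

>>> carry_out --increments '[[[0, 0, 0, 0, 0, 0], [0, 0, 0.07, 0, 0, 0], [0, 0, 0.15, 0, 0, 0], [0, 0, 0.22, 0, 0, 0], [0, 0, 0.25, 0, 0, 0]]]'

```text
clock: 26.4
tcp_pos: [0.5961, 0.285, 0.0761]
orientation: [-0.001, 0.71, 0.705, -0.002]
wrist_force: [-0.6, 0.0, -1.4]
finger_gap: 0.055
grip_force: 42.8
```

>>> carry_out --increments '[[[0, 0, 0.02, 0, 0, 0], [0, 0, 0.03, 0, 0, 0], [0, 0, 0.04, 0, 0, 0], [0, 0, 0.044, 0, 0, 0], [0, 0, 0.044, 0, 0, 0]]]'

```text
clock: 27.02
tcp_pos: [0.5978, 0.287, 0.0571]
orientation: [0.0, 0.709, 0.705, 0.0]
wrist_force: [-0.3, 0.9, -2.6]
finger_gap: 0.0551
grip_force: 42.8
```

>>> carry_out --increments '[[[0, -0.006, 0.004, 0, 0, 0], [0, -0.006, 0.008, 0, 0, 0], [0, -0.006, 0.012, 0, 0, 0], [0, -0.006, 0.013, 0, 0, 0], [0, -0.006, 0.013, 0, 0, 0]]]'

```text
clock: 27.65
tcp_pos: [0.5948, 0.2869, 0.0502]
orientation: [0.0, 0.709, 0.705, 0.0]
wrist_force: [-0.2, -0.7, -2.2]
finger_gap: 0.0549
grip_force: 43.1
```

>>> carry_out --increments '[[[0, 0, 0.001, 0, 0, 0], [0, 0, 0.002, 0, 0, 0], [0, 0, 0.002, 0, 0, 0]]]'

```text
clock: 28.02
tcp_pos: [0.5948, 0.287, 0.0501]
orientation: [0.0, 0.709, 0.705, 0.0]
wrist_force: [-2.2, -1.1, 5.7]
finger_gap: 0.0555
grip_force: 43.5
```

>>> carry_out --increments '[[[0, 0, 0, 0, 0, 0], [0, 0, 0, 0, 0, 0], [0, 0, 0, 0, 0, 0], [0, 0, 0, 0, 0, 0]]]' --jaw 0.15

```text
clock: 28.52
tcp_pos: [0.5947, 0.2869, 0.0491]
orientation: [0.0, 0.709, 0.705, -0.0]
wrist_force: [0.3, 0.1, 0.1]
finger_gap: 0.0728
grip_force: 0.0
```

>>> carry_out --increments '[[[0, 0, -0.04, 0, 0, 0], [0, 0, -0.11, 0, 0, 0], [0, 0, -0.19, 0, 0, 0], [0, 0, -0.26, 0, 0, 0], [0, 0, -0.3, 0, 0, 0]]]'

```text
clock: 29.15
tcp_pos: [0.5955, 0.2872, 0.2017]
orientation: [0.001, 0.709, 0.705, 0.001]
wrist_force: [0.0, -0.1, 0.3]
finger_gap: 0.0725
grip_force: 0.0
```

>>> carry_out --increments '[[[-0.06, -0.012, 0, 0, 0, 0], [-0.15, -0.029, 0, 0, 0, 0], [-0.24, -0.046, 0, 0, 0, 0], [-0.33, -0.063, 0, 0, 0, 0], [-0.42, -0.08, 0, 0, 0, 0]]]'

```text
clock: 29.78
tcp_pos: [0.5532, 0.0758, 0.1994]
orientation: [0.0, 0.709, 0.705, 0.0]
wrist_force: [0.3, -0.7, -0.2]
finger_gap: 0.0728
grip_force: 0.0
```

>>> carry_out --increments '[[[-0.085, -0.016, 0, 0, 0, 0], [-0.17, -0.032, 0, 0, 0, 0], [-0.255, -0.049, 0, 0, 0, 0], [-0.34, -0.065, 0, 0, 0, 0], [-0.42, -0.08, 0, 0, 0, 0]]]'

```text
clock: 30.4
tcp_pos: [0.5121, -0.1341, 0.1994]
orientation: [0.0, 0.709, 0.705, 0.0]
wrist_force: [0.6, 0.0, 0.6]
finger_gap: 0.0727
grip_force: 0.0
```

>>> carry_out --increments '[[[-0.09, -0.017, 0, 0, 0, 0], [-0.18, -0.034, 0, 0, 0, 0], [-0.27, -0.052, 0, 0, 0, 0], [-0.36, -0.069, 0, 0, 0, 0], [-0.428, -0.082, 0, 0, 0, 0]]]'

```text
clock: 31.02
tcp_pos: [0.4698, -0.3484, 0.1993]
orientation: [0.0, 0.709, 0.705, -0.0]
wrist_force: [1.0, -1.2, 0.3]
finger_gap: 0.0724
grip_force: 0.0
```

>>> carry_out --increments '[[[0, 0, 0, 0, 0, 0.028], [0, 0, 0, 0, 0, 0.056], [0, 0, 0, 0, 0, 0.084], [0, 0, 0, 0, 0, 0.112], [0, 0, 0, 0, 0, 0.125]]]'

```text
clock: 31.65
tcp_pos: [0.4703, -0.3465, 0.1993]
orientation: [0.0, 0.926, 0.379, -0.0]
wrist_force: [0.4, -0.3, 0.1]
finger_gap: 0.0728
grip_force: 0.0
```

>>> carry_out --increments '[[[0, 0, 0, 0, 0, 0], [0, 0, 0, 0, 0, 0]]]'

```text
clock: 31.9
tcp_pos: [0.4703, -0.3464, 0.1993]
orientation: [0.0, 0.925, 0.381, -0.0]
wrist_force: [-0.1, -0.1, -0.0]
finger_gap: 0.0726
grip_force: 0.0
```

```bash
python3 - <<'E'
from h import *
from m import circ
d=shot('side');a=d['frame'][180:400,100:380];e=shot('top');b=e['frame'][80:300,40:360]
cv2.imwrite('pics/s4.png',np.hstack([cv2.resize(a,(400,320)),cv2.resize(b,(400,320))]))
for x in (d,e):
    X=world(x).reshape(-1,3);X=X[~np.isnan(X[:,0])]
    for n,g,r,z in (('sh',(.595,.287),.028,(.02,.06)),('jug',(.471,-.347),.026,(.006,.057))):
        m=(np.hypot(X[:,0]-g[0],X[:,1]-g[1])<.04)&(X[:,2]>z[0])&(X[:,2]<z[1])
        if m.sum()>9:print(n,circ(X[m][:,:2],r,g),m.sum())
print(env.get_state()['joint_pos'])
E
```

```text
sh (array([0.59407941, 0.28710049]), np.float64(0.0005090583707076449)) 511
jug (array([ 0.46963712, -0.34718066]), np.float64(0.0017891265851963396)) 518
sh (array([0.59493281, 0.28777484]), np.float64(0.0003738825126630204)) 210
jug (array([ 0.47301719, -0.34610657]), np.float64(0.0016308938739913702)) 504
[-7.72176379e-01  3.49314702e-01 -2.84866970e-02  1.19286145e+00
 -4.64689346e-05  1.58842563e+00]
```

View pics/s4.png

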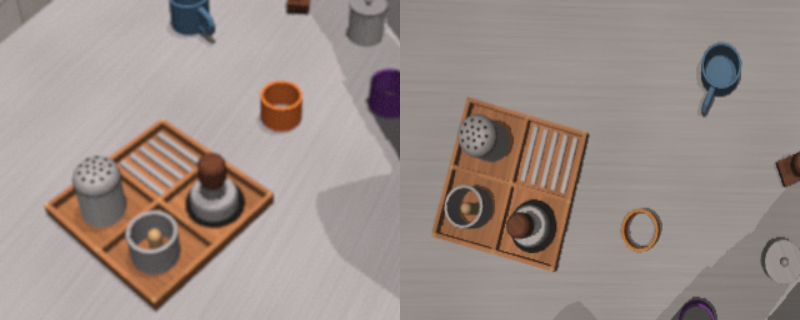

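>>> carry_out --increments '[[[0, 0.001, 0.06, 0, 0, 0], [0, 0.001, 0.13, 0, 0, 0], [0, 0.001, 0.2, 0, 0, 0], [0, 0.001, 0.24, 0, 0, 0], [0, 0.001, 0.27, 0, 0, 0]]]'

```text
clock: 32.62
tcp_pos: [0.4704, -0.3465, 0.0632]
orientation: [-0.0, 0.925, 0.38, -0.0]
wrist_force: [-0.5, 0.2, 1.0]
finger_gap: 0.073
grip_force: 0.0
```

>>> carry_out --increments '[[[0, 0, 0.015, 0, 0, 0], [0, 0, 0.03, 0, 0, 0], [0, 0, 0.04, 0, 0, 0], [0, 0, 0.04, 0, 0, 0]]]'

```text
clock: 33.12
tcp_pos: [0.4707, -0.3468, 0.0443]
orientation: [0.0, 0.925, 0.38, -0.0]
wrist_force: [0.1, 0.3, 0.2]
finger_gap: 0.0726
grip_force: 0.0
```

>>> carry_out --increments '[[[0, 0, 0, 0, 0, 0], [0, 0, 0, 0, 0, 0], [0, 0, 0, 0, 0, 0], [0, 0, 0, 0, 0, 0], [0, 0, 0, 0, 0, 0]]]' --jaw 1 --squeeze 35

```text
clock: 33.75
tcp_pos: [0.471, -0.3471, 0.0451]
orientation: [0.001, 0.925, 0.38, 0.0]
wrist_force: [-1.3, 0.8, 5.5]
finger_gap: 0.0519
grip_force: 37.0
```

>>> carry_out --increments '[[[0, 0, -0.04, 0, 0, 0], [0, 0, -0.11, 0, 0, 0], [0, 0, -0.19, 0, 0, 0], [0, 0, -0.27, 0, 0, 0], [0, 0, -0.31, 0, 0, 0]]]'

```text
clock: 34.38
tcp_pos: [0.4712, -0.3473, 0.2014]
orientation: [0.001, 0.925, 0.38, 0.001]
wrist_force: [0.4, -0.1, -0.8]
finger_gap: 0.0521
grip_force: 37.1
```

>>> carry_out --increments '[[[0, 0, 0, 0, 0, 0], [0, 0, 0, 0, 0, 0]]]'

```text
clock: 34.62
tcp_pos: [0.4701, -0.3463, 0.1978]
orientation: [-0.001, 0.925, 0.38, -0.0]
wrist_force: [-0.6, -0.1, -1.9]
finger_gap: 0.0516
grip_force: 37.1
```

>>> carry_out --increments '[[[0.04, -0.028, 0, 0, 0, 0], [0.1, -0.069, 0, 0, 0, 0], [0.165, -0.114, 0, 0, 0, 0], [0.23, -0.159, 0, 0, 0, 0], [0.3, -0.208, 0, 0, 0, 0]]]'

```text
clock: 35.25
tcp_pos: [0.5034, -0.1647, 0.198]
orientation: [-0.001, 0.925, 0.38, -0.001]
wrist_force: [1.3, -0.0, -2.0]
finger_gap: 0.052
grip_force: 37.1
```

>>> carry_out --increments '[[[0.066, -0.046, 0, 0, 0, 0], [0.132, -0.091, 0, 0, 0, 0], [0.198, -0.137, 0, 0, 0, 0], [0.264, -0.183, 0, 0, 0, 0], [0.325, -0.225, 0, 0, 0, 0]]]'

```text
clock: 35.88
tcp_pos: [0.5393, 0.0295, 0.198]
orientation: [-0.001, 0.925, 0.381, -0.001]
wrist_force: [0.2, -0.1, -0.9]
finger_gap: 0.0517
grip_force: 37.1
```

>>> carry_out --increments '[[[0.06, -0.042, 0, 0, 0, 0], [0.12, -0.083, 0, 0, 0, 0], [0.18, -0.125, 0, 0, 0, 0], [0.24, -0.166, 0, 0, 0, 0], [0.28, -0.193, 0, 0, 0, 0]]]'

```text
clock: 36.5
tcp_pos: [0.5706, 0.1965, 0.1978]
orientation: [-0.0, 0.925, 0.381, -0.001]
wrist_force: [-0.4, -0.4, -1.7]
finger_gap: 0.0519
grip_force: 37.1
```

>>> carry_out --increments '[[[0, 0, 0, 0, 0, 0], [0, 0, 0.07, 0, 0, 0], [0, 0, 0.14, 0, 0, 0], [0, 0, 0.2, 0, 0, 0], [0, 0, 0.22, 0, 0, 0]]]'

```text
clock: 37.12
tcp_pos: [0.5696, 0.1931, 0.0866]
orientation: [-0.0, 0.925, 0.38, -0.003]
wrist_force: [-0.3, 1.2, -1.1]
finger_gap: 0.0516
grip_force: 37.1
```

>>> carry_out --increments '[[[0, 0, 0.02, 0, 0, 0], [0, 0, 0.04, 0, 0, 0], [0, 0, 0.06, 0, 0, 0], [0, 0, 0.06, 0, 0, 0], [0, 0, 0.06, 0, 0, 0]]]'

```text
clock: 37.75
tcp_pos: [0.5724, 0.194, 0.0596]
orientation: [0.0, 0.925, 0.38, 0.0]
wrist_force: [0.8, -0.3, -1.2]
finger_gap: 0.0521
grip_force: 37.1
```

>>> carry_out --increments '[[[0, 0, 0.003, 0, 0, 0], [0, 0, 0.006, 0, 0, 0], [0, 0, 0.009, 0, 0, 0], [0, 0, 0.01, 0, 0, 0], [0, 0, 0.01, 0, 0, 0]]]'

```text
clock: 38.38
tcp_pos: [0.5722, 0.194, 0.0542]
orientation: [0.0, 0.925, 0.38, -0.0]
wrist_force: [-0.1, 0.4, -0.2]
finger_gap: 0.0519
grip_force: 37.1
```

>>> carry_out --increments '[[[0, 0, 0.001, 0, 0, 0], [0, 0, 0.002, 0, 0, 0], [0, 0, 0.002, 0, 0, 0]]]'

```text
clock: 38.75
tcp_pos: [0.5723, 0.194, 0.0541]
orientation: [0.0, 0.925, 0.38, 0.0]
wrist_force: [-2.8, -0.8, 5.1]
finger_gap: 0.0517
grip_force: 37.6
```

Contact; release, lift and back off (tool −x,+y moves away toward −y).

>>> carry_out --increments '[[[0, 0, 0, 0, 0, 0], [0, 0, 0, 0, 0, 0], [0, 0, 0, 0, 0, 0], [0, 0, 0, 0, 0, 0]]]' --jaw 0.15

```text
clock: 39.25
tcp_pos: [0.5722, 0.1939, 0.0532]
orientation: [0.0, 0.925, 0.38, -0.0]
wrist_force: [-0.7, -0.1, 0.4]
finger_gap: 0.0726
grip_force: 0.0
```

>>> carry_out --increments '[[[0, 0, -0.04, 0, 0, 0], [0, 0, -0.11, 0, 0, 0], [0, 0, -0.19, 0, 0, 0], [0, 0, -0.26, 0, 0, 0], [0, 0, -0.32, 0, 0, 0]]]'

```text
clock: 39.88
tcp_pos: [0.5724, 0.194, 0.2148]
orientation: [0.0, 0.925, 0.38, 0.001]
wrist_force: [0.4, -0.2, -1.3]
finger_gap: 0.0726
grip_force: 0.0
```

>>> carry_out --increments '[[[-0.06, 0.04, 0, 0, 0, 0], [-0.12, 0.08, 0, 0, 0, 0], [-0.18, 0.12, 0, 0, 0, 0], [-0.24, 0.16, 0, 0, 0, 0], [-0.3, 0.2, 0, 0, 0, 0]]]'

```text
clock: 40.5
tcp_pos: [0.5356, 0.0163, 0.2133]
orientation: [0.0, 0.925, 0.38, 0.0]
wrist_force: [0.4, -0.2, 0.4]
finger_gap: 0.0722
grip_force: 0.0
```

>>> carry_out --increments '[[[-0.07, 0.046, 0, 0, 0, 0], [-0.14, 0.09, 0, 0, 0, 0], [-0.2, 0.13, 0, 0, 0, 0], [-0.25, 0.16, 0, 0, 0, 0], [-0.25, 0.16, 0, 0, 0, 0]]]'

```text
clock: 41.12
tcp_pos: [0.503, -0.129, 0.2132]
orientation: [0.0, 0.926, 0.379, -0.0]
wrist_force: [-0.9, 0.4, -0.6]
finger_gap: 0.0727
grip_force: 0.0
```

```bash
python3 - <<'E'
from h import *
from m import circ
d=shot('side');a=d['frame'];e=shot('top');b=e['frame']
cv2.imwrite('pics/s5.png',np.hstack([cv2.resize(a,(400,300)),cv2.resize(b,(400,300))]))
c=np.array([.5367,.252]);t=np.radians(76.6);R=np.array([[np.cos(t),np.sin(t)],[-np.sin(t),np.cos(t)]])
for x in (d,e):
    X=world(x).reshape(-1,3);X=X[~np.isnan(X[:,0])]
    for n,g,r,z in (('sh',(.595,.287),.028,(.02,.06)),('jug',(.572,.194),.026,(.02,.065)),('tam',(.479,.217),.017,(.055,.078)),('ring',(.503,.311),.029,(.022,.045)),('sugar',(.437,-.18),.028,(.006,.055))):
        m=(np.hypot(X[:,0]-g[0],X[:,1]-g[1])<.036)&(X[:,2]>z[0])&(X[:,2]<z[1])
        k=np.hypot(X[:,0]-g[0],X[:,1]-g[1])<.03
        if m.sum()>9:
            q,f=circ(X[m][:,:2],r,g);print(n,q.round(4),f.round(4),'caddy',(R@(q-c)).round(4),'top',X[k][:,2].max().round(4))
print(env.get_state()['tcp_pos'])
E
```

```text
sh [0.5941 0.2872] 0.0005 caddy [ 0.0475 -0.0477] top 0.0826
jug [0.5701 0.195 ] 0.002 caddy [-0.0477 -0.0457] top 0.0707
tam [0.4783 0.2173] 0.0005 caddy [-0.0473  0.0488] top 0.085
ring [0.5016 0.3123] 0.0029 caddy [0.0505 0.0481] top 0.0491
sugar [ 0.4362 -0.1805] 0.0008 caddy [-0.444  -0.0025] top 0.0748
sh [0.5949 0.2877] 0.0003 caddy [ 0.0482 -0.0483] top 0.082
jug [0.5715 0.1917] 0.0012 caddy [-0.0506 -0.0478] top 0.0715
tam [0.4794 0.2185] 0.0004 caddy [-0.0458  0.048 ] top 0.0855
ring [0.5061 0.3083] 0.0027 caddy [0.0477 0.0428] top 0.0501
[ 0.50324917 -0.12724173  0.21326719]
```

View pics/s5.png

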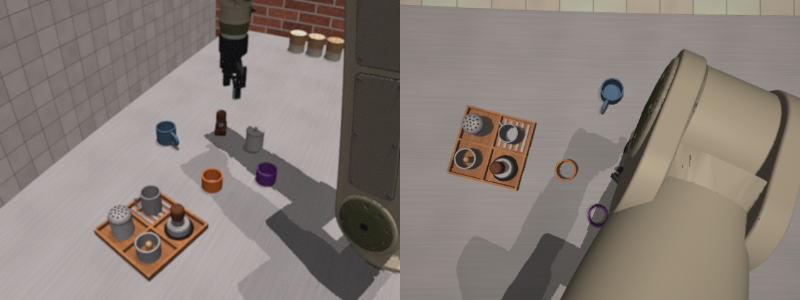

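All four tools stand centred in their bays (left picture, about (150,230)). The stamp, pot and cup are untouched, so I am handing in.

```bash
python3 -c "
from workcell import env
print(env.hand_in())"
```

```text
the job is handed in; nothing more can be done
None
```

I handed the job in at about 41 s with all four tools upright in their own bays, by camera within about 5 mm of the bay centres; the stamp, sugar pot and cup were not touched, and the hand-in returned no verdict.

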